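# Clear the jar and lay the ruler to the stone slab

### The arm

A 6-joint arm with a two-finger parallel gripper is mounted at the origin on the work surface. World frame = base frame: x ahead of the robot, y to its left, z up, the work surface at z = 0. Lengths are in m, angles in rad, forces in N, time in s.
With the tool pointing down it reaches from about 0.325 to 0.775 m from the base axis. Payload 5.5 kg.
Tool frame: the origin (TCP) lies between the finger pads; the fingertips stand 8 mm ahead of it and the grasp point (between the pads) lies 11 mm behind it (tcp_to_tips is the distance from the TCP to the fingertips, in m); z points along the fingers, y is the line along which they close (so a half turn about z gives the same grasp; the last joint's range is limited). The gripper opens to 88 mm and grips with 3 to 60 N. Pads are 20 mm wide; open, the fingers measure 115 mm over their backs; the gripper's body (75 mm by 178 mm) begins 61 mm behind the grasp point.
Start: joints at [1.231, 0.091, 1.231, -0, 1.82, -0.057], TCP at [0.167, 0.576, 0.231] pointing down, gripper open.
Joint ranges: [-2.87, 2.87], [-0.86, 2.18], [0.17, 2.46], [-1.51, 4.65], [0.06, 2.69], [-2.65, 2.65]. Speed limits (rad/s): [2.57, 2.57, 3.01, 3.14, 3.14, 3.14].

### API

Orientations are given as a unit quaternion [w, x, y, z].
In Python, from bench import * gives the robot as it stands. Calls block until the motion is done:
- move_to(position, orientation): joint-space move of the TCP to a pose.
- move_l(position, speed=0.15, orientation=None): straight line of the TCP; orientation=None keeps the orientation; speed is the mean speed in m/s.
- movej(angles): joint-space move.
- gripper_open() and close(): open the fingers fully, or close them until they stop; the grip force is fixed at half the most.
- hold(seconds).
- inverse_kinematics(position, orientation): joint angles nearest the present ones, or None.
- state(): the state.
- get_image(name): name is "scene" or "top"; returns a dict with "frame" (480x640x3 uint8, blue, green, red), "depth" (480x640 float32, m along the optical axis (not along the pixel's ray), 0 where there is no reading), "camera_matrix" (3x3 intrinsics, pixels), "k1" (the pictures are not rectified: a ray, as slopes to the right and down, at radius r is drawn at 1 + k1 r^2 times it, then the intrinsics apply), "view" (4x4, takes a point from world to camera coordinates). Camera axes: x right, y up, looking along -z (the intrinsics and any distortion apply to the point x, -y, -z); pixel columns grow to the right and rows downward; lengths in m; the calibration is good to about 2 mm. A picture is of the moment at which its call begins.
A pose or a line that the arm cannot do raises IKError and nothing moves.
- job_done(): hands the job in; it is judged then, once.
The state is a dict: "time": time; "joint_pos": joint angles; "dq": joint speeds; "joint_torque": joint torques, N m; "ee_pos": TCP position; "ee_rot": TCP orientation; "ft_force": force on the tool from outside, world axes, zero at the start; "moment": the same for the moment, N m; "finger_gap": finger opening in m; "finger_force": force on a finger pad.
Only numpy, scipy, OpenCV 4.12 (cv2) and the standard library are available. Lean on these libraries where they do the work, as an engineer would, in place of code of your own. Each camera call takes 0.05 s, during which the arm holds its last target. There are 200 camera calls.

### The job

The stone slab under the bench lamp is to be measured along its straight sawn side, but the tall jar is standing in the way. First move that jar onto the free cork pad in the shallow tray and leave it standing there upright; then lay the handled ruler flat on the bench with one long edge flush along the whole sawn side and its right-hand end (seen from the robot) level with the slab's right-hand end. Do not drop or tip anything, do not knock the lamp, and leave the other things where they are.

Things in the scene. Friction and masses are not known exactly. Their poses are not given: they have to be found in the camera images.
- slab: Fixed sandstone slab lying on the bench, 180 mm (x) by 110 mm (y), 18 mm thick. Origin: centre of its underside, on the bench. Its +y side (55 mm from the origin) is the straight sawn side, facing the robot; its right-hand end (seen from the robot) is the straight face at x = -90 mm; the -y side, away from the robot, is rough and broken, reaching about 80 mm from the origin. z is up.
- lamp: Fixed white bench lamp over the slab. Origin: on the bench straight below the middle of the lamp head. Head: 50 mm (x) by 200 mm (y), underside 215 mm and top 239 mm above the bench. A thin arm (22 mm wide, up to 247 mm high) runs from it in +x to an upright column (20 mm thick, on an 84 mm disc foot) at x = +140, y = -90 mm, to the left of the slab. The lamp's axes are parallel to the slab's.
- tall_jar: Loose upright white plastic jar with a black lid, the tallest jar (90 mm high, body 46 mm in diameter, about 0.18 kg); it stands on the bench close to the sawn side of the slab, under the lamp head. Origin: centre of its underside; z is its axis.
- ruler: Loose wooden board ruler lying flat: base 200 mm (x) by 50 mm (y) by 6 mm, with an upright grip block along its middle, 110 mm (x) by 16 mm (y), whose top is 52 mm above the underside. Both ends and both long edges are alike. Origin: centre of its underside; z up. About 0.15 kg.
- tray: Fixed shallow open plastic tray, 210 mm (x) by 90 mm (y), walls 4 mm thick and 18 mm high, floor 4 mm. Origin: centre of its underside. Three standing places in a row along its x axis, 62 mm apart: two hold the short jars, the free one has the cork pad.
- pad: Fixed round cork pad on the tray's floor in the free place, 54 mm in diameter, 2 mm thick. Origin: centre of its underside (the pad's top is about 6 mm above the bench).
- short_jar_a: Loose short white jar with a black lid in the tray, 60 mm high, 46 mm in diameter; stays where it is. Origin: centre of its underside.
- short_jar_b: The second short jar in the tray, the same as the first; stays where it is. Origin: centre of its underside.
- beaker: Loose glass beaker, 60 mm high, 56 mm in diameter, between the robot and the slab; stays where it is. Origin: centre of its underside.
- wash_bottle: Loose white wash bottle, 190 mm high, 64 mm in diameter with a spout, at the far left; stays where it is. Origin: centre of its underside.
- spatula: Loose steel spatula, 150 mm long, lying flat beyond the slab; stays where it is. Origin: its underside, x along its length.
- tube_rack: Loose aluminium test-tube rack, 60 mm (x) by 170 mm (y), 67 mm high, its tubes reaching 118 mm, at the far right; stays where it is. Origin: centre of its underside.
Not all that is in view belongs to the job. What is shaped like the slab but orange or turquoise is not meant.

How it is judged:
By the outcome, as a careful person would: the job done as asked, in the order asked, and still so for the second after the job is handed in, with the robot touching nothing.
It also fails if it takes over 72 s, if anything falls off the work surface, if the arm or the gripper's body presses on something with over 40 N, if the wrist force passes 120 N, or if a joint passes its speed limit or range.

## Working session

There is one attempt and no reset: what is moved stays moved. The work goes in short steps, each a Python script; the robot and the scene stay as the last script left them, time stands still between calls to the robot, and variables do not carry over. Pictures are saved under pics/ and viewed, at most 10 in all, crops included, and the job is handed in when it is done.

```bash
mkdir -p pics; ls
cat > h.py <<'E'
from bench import *
import numpy as np, cv2
def rays(im,uv):
    K=np.array(im["camera_matrix"]); 
    p=cv2.undistortPoints(np.array(uv,float).reshape(-1,1,2),K,np.array([im["k1"],0,0,0,0.])).reshape(-1,2)
    V=np.array(im["view"]); d=np.c_[p[:,0],-p[:,1],-np.ones(len(p))]
    return -V[:3,:3].T@V[:3,3], d@V[:3,:3]   # scaled so that depth multiplies d
def onplane(im,uv,z):
    o,d=rays(im,uv); return o+d*((z-o[2])/d[:,2])[:,None]
def cloud(im):
    v,u=np.mgrid[:480,:640]; o,d=rays(im,np.c_[u.ravel(),v.ravel()])
    return (o+d*im["depth"].reshape(-1,1)).reshape(480,640,3)
E
python3 - <<'E'
from h import *
for n in("scene","top"):
    im=get_image(n); cv2.imwrite(f"pics/{n}0.png",im["frame"]); np.save(f"{n}0.npy",im,allow_pickle=True)
    o,d=rays(im,[[320,240]]); print(n,o,d,im["k1"],(im["depth"]>0).mean())
print(state())
E
```

```text
pics
scene [0.90969913 0.35681053 0.86661791] [[-0.38536753 -0.38897947 -0.83679604]] -0.07566629139466288 0.99609375
top [ 0.29205045 -0.05896057  0.9876063 ] [[ 0.19966532  0.0195917  -0.97977181]] -0.10620977222567089 0.9959798177083333
{'time': 0.1, 'joint_pos': array([ 1.23130151e+00,  9.17494903e-02,  1.23177635e+00, -1.76174789e-05,
        1.81980752e+00, -5.67322294e-02]), 'dq': array([-5.29062201e-04, -1.71415691e-03, -3.52113692e-03, -2.15079048e-04,
       -1.16114369e-03,  4.04664998e-05]), 'joint_torque': array([ 1.91747953e-03, -4.47860742e+01, -4.07568669e+01,  6.99191680e-02,
        2.84009107e-02, -1.16246015e-04]), 'ee_pos': array([0.16734416, 0.57591778, 0.2296342 ]), 'ee_rot': array([-1.62931750e-04,  1.40912848e-01,  9.90021622e-01, -8.55012639e-04]), 'ft_force': array([-0.69265519, -0.01999022, -0.24088705]), 'moment': array([ 0.00955224, -0.02411289, -0.01079424]), 'finger_force': 0.0, 'finger_gap': 0.08831120019636844}
```

View pics/scene0.png

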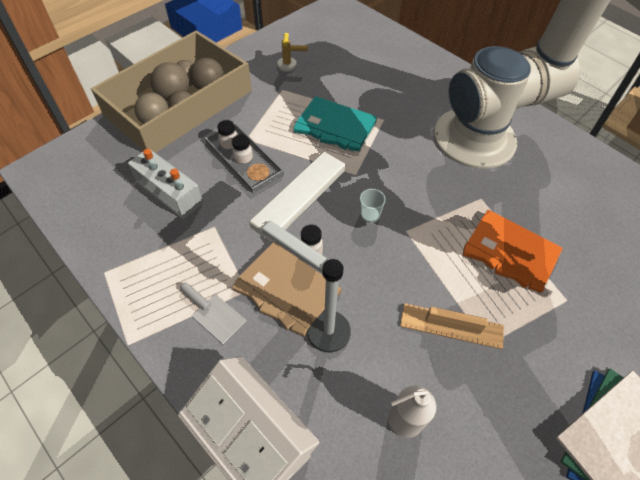

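View pics/top0.png

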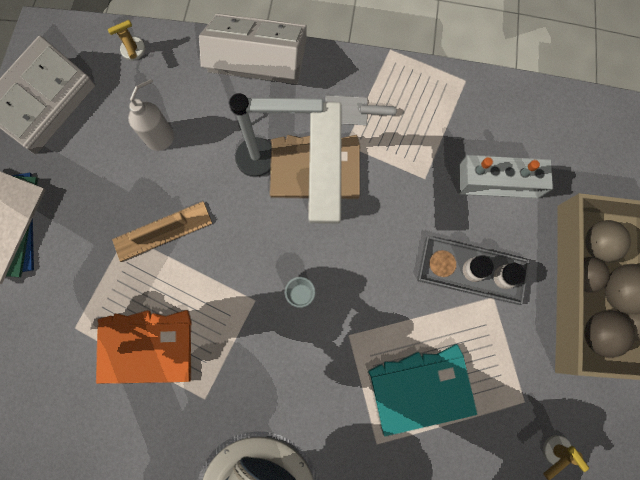

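The scene view shows the jar lid at about (311,235) beside the slab's near edge under the lamp. The top view shows:
- slab: about (270–360, 138–196), sawn edge at row ~195
- lamp head: (325,160)
- ruler: (163,230), on the left
- pad: (443,263)
- short jars: (480,267) and (512,275)
- beaker: (300,292)

The orange and turquoise slabs are decoys.

```bash
cat > m.py <<'E'
from h import *
T=np.load("top0.npy",allow_pickle=True).item(); S=np.load("scene0.npy",allow_pickle=True).item()
CT,CS=cloud(T),cloud(S)
def pick(C,im,box,z0,z1,f=None):
    u0,u1,v0,v1=box; m=np.zeros((480,640),bool); m[v0:v1,u0:u1]=1
    m&=(C[...,2]>z0)&(C[...,2]<z1)
    if f is not None: m&=f
    return m
def rect(C,m,name):
    (c,s,a)=cv2.minAreaRect(C[m][:,:2].astype(np.float32)); print(name,m.sum(),"c",np.round(c,4),"s",np.round(s,4),"a",round(a,2),"z",np.round(np.percentile(C[m][:,2],[5,50,95]),4))
if __name__=="__main__":
    rect(CT,pick(CT,T,(255,375,125,205),.012,.03),"slabT")
    rect(CS,pick(CS,S,(225,350,235,335),.012,.03),"slabS")
    rect(CT,pick(CT,T,(300,350,95,230),.225,.26),"headT")
    rect(CS,pick(CS,S,(225,350,150,240),.225,.26),"headS")
    rect(CT,pick(CT,T,(105,220,195,270),.044,.07),"gripT"); rect(CS,pick(CS,S,(395,510,290,350),.044,.07),"gripS")
    rect(CT,pick(CT,T,(105,220,195,270),.003,.07),"rulT"); rect(CS,pick(CS,S,(395,510,290,350),.003,.07),"rulS")
    rect(CS,pick(CS,S,(295,325,220,260),.084,.1),"lidS")
    for n,b in(("A",(463,495,250,285)),("B",(495,527,258,292))): rect(CT,pick(CT,T,b,.053,.07),n)
    rect(CT,pick(CT,T,(410,540,230,310),.012,.025),"trayT")
    h=cv2.cvtColor(T["frame"],cv2.COLOR_BGR2HSV); f=(h[...,0]<20)&(h[...,1]>90)
    m=np.zeros((480,640),bool); m[245:282,425:461]=1; m&=f; v,u=np.nonzero(m); P=onplane(T,np.c_[u,v],.006)
    print("pad",cv2.minEnclosingCircle(P[:,:2].astype(np.float32)),P.mean(0))
    rect(CT,pick(CT,T,(280,320,272,312),.05,.07),"beakerT"); print("bench z",np.median(CT[300:320,20:60,2]),np.median(CS[250:300,370:400,2]))
    for i,(C,im,b) in enumerate(((CT,T,(100,380,90,290)),(CS,S,(220,520,140,360)))):
        u0,u1,v0,v1=b; c=im["frame"][v0:v1,u0:u1]; cv2.imwrite(f"pics/crop{i}.png",cv2.resize(c,None,fx=2.6,fy=2.6,interpolation=cv2.INTER_CUBIC))
E
python3 m.py
```

```text
slabT 3805 c [0.6403 0.0106] s [0.1354 0.2129] a 8.17 z [0.0132 0.0168 0.02  ]
slabS 5492 c [0.6216 0.0258] s [0.1796 0.2494] a 8.41 z [0.0134 0.0172 0.0201]
headT 3898 c [ 0.5739 -0.0242] s [0.1997 0.0648] a 8.86 z [0.2356 0.2384 0.2453]
headS 3211 c [ 0.5753 -0.0124] s [0.2024 0.0896] a 8.57 z [0.2306 0.2389 0.2469]
gripT 483 c [0.4607 0.2778] s [0.0169 0.1101] a 32.09 z [0.0467 0.0512 0.0543]
gripS 540 c [0.464  0.2786] s [0.0181 0.1113] a 31.64 z [0.0459 0.0516 0.0541]
rulT 2529 c [0.4603 0.2807] s [0.1535 0.2395] a 9.3 z [0.0033 0.0067 0.0524]
rulS 2764 c [0.4482 0.2712] s [0.1256 0.2373] a 46.27 z [0.0034 0.0074 0.0527]
lidS 310 c [ 0.5537 -0.0281] s [0.041  0.0395] a 46.61 z [0.0864 0.0896 0.092 ]
A 396 c [ 0.4792 -0.3475] s [0.0402 0.0404] a 73.13 z [0.0575 0.0631 0.066 ]
B 409 c [ 0.4733 -0.4099] s [0.041  0.0402] a 6.49 z [0.0581 0.0629 0.0655]
trayT 835 c [ 0.4787 -0.3482] s [0.2118 0.092 ] a 85.07 z [0.0127 0.0169 0.021 ]
pad ((0.4832635521888733, -0.28564852476119995), 0.02678564190864563) [ 0.48336601 -0.28578646  0.006     ]
beakerT 185 c [ 0.3804 -0.0188] s [0.054  0.0543] a 45.82 z [0.0516 0.0589 0.0619]
bench z 8.342958410706425e-05 -0.00024719137007261915
```

View pics/crop1.png

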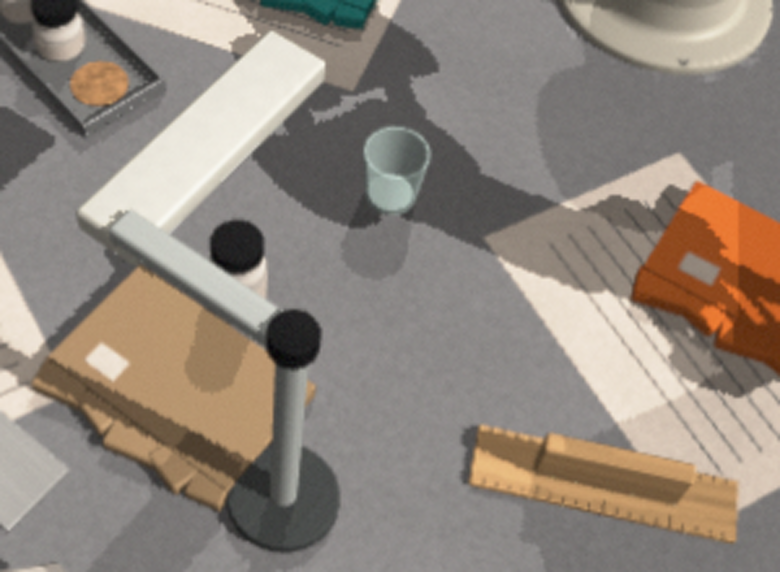

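View pics/crop0.png

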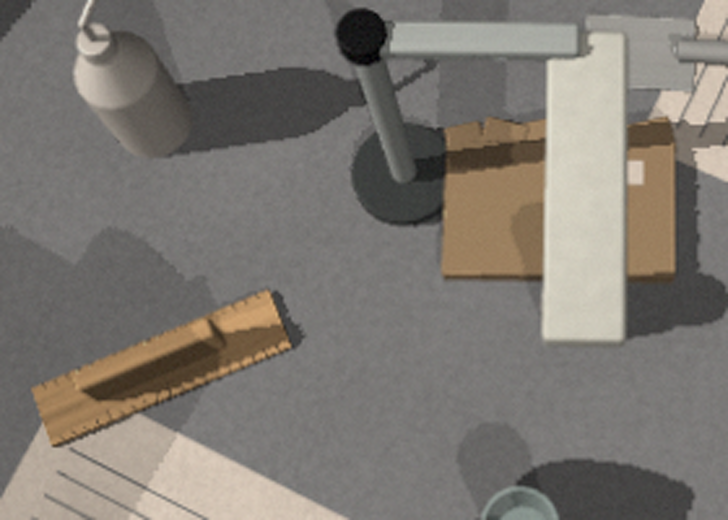

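The crops show the jar clear of the slab under the lamp head, with its lid fully visible in the scene view. The ruler is unobstructed. Next I'll fit the slab edges, lamp and ruler in both views.

```bash
cat > m2.py <<'E'
from m import *
def edge(im,pts,z,axis):
    P=onplane(im,pts,z)[:,:2]
    for _ in range(4):
        vx,vy,x0,y0=cv2.fitLine(P.astype(np.float32),cv2.DIST_HUBER,0,1e-4,1e-4).ravel(); n=np.array([-vy,vx]); r=(P-[x0,y0])@n; P=P[abs(r)<max(2.0*r.std(),.0008)]
    return np.array([x0,y0]),np.degrees(np.arctan2(vy,vx)),len(P),r.std()
def brown(im):
    h=cv2.cvtColor(im["frame"],cv2.COLOR_BGR2HSV); return (h[...,0]>5)&(h[...,0]<25)&(h[...,1]>75)
bT,bS=brown(T),brown(S)
pt=[(u,180+np.nonzero(bT[180:205,u])[0].max()+.5) for u in list(range(274,306))+list(range(346,357)) if bT[180:205,u].any()]
print("sawn bottom T z=0",edge(T,pt,0,0))
pr=[(340+np.nonzero(bT[v,340:372])[0].max()+.5,v) for v in range(148,192) if bT[v,340:372].any()]
print("right T z=.018",edge(T,pr,.018,0)); print("  z=0",edge(T,pr,0,0))
pl=[(262+np.nonzero(bT[v,262:300])[0].min()-.5,v) for v in range(165,192)]
print("left T z=.018",edge(T,pl,.018,0))
# scene: sawn top edge, uppermost brown per column; right end = left-upper edge of slab
ps=[(u,235+np.nonzero(bS[235:300,u])[0].min()-.5) for u in range(240,345) if bS[235:300,u].any()]
print("sawnS raw",[(u,v) for u,v in ps][::6])
np.save("ps.npy",ps)
cv2.imwrite("pics/mask.png",np.hstack([bT[120:210,250:380],bS[235:345,225:355][:90]]).astype(np.uint8)*255)
# block axis, top-face plane
for C,m in((CT,pick(CT,T,(105,220,195,270),.046,.06)),(CS,pick(CS,S,(395,510,290,350),.046,.06))):
    P=C[m][:,:2]; c=P.mean(0); w,v=np.linalg.eigh(np.cov(P.T)); d=v[:,1]; print("block",c,np.degrees(np.arctan2(d[1],d[0]))%180)
# lamp head corners by depth, T; front part away from the arm
m=pick(CT,T,(300,350,130,230),.228,.255); rect(CT,m,"headfront")
m=pick(CT,T,(245,306,90,120),.20,.27); P=CT[m]; print("arm",P.mean(0),P.min(0),P.max(0))
m=pick(CT,T,(225,255,90,120),.20,.30); P=CT[m]; print("col",np.median(P,0),P.min(0),P.max(0))
E
python3 m2.py
```

```text
sawn bottom T z=0 (array([0.5735537 , 0.03044119], dtype=float32), np.float32(-81.90584), 32, np.float64(0.00021794252870269777))
right T z=.018 (array([ 0.65056616, -0.09566791], dtype=float32), np.float32(7.732328), 43, np.float64(5.736877691024671e-06))
  z=0 (array([ 0.65722173, -0.09634935], dtype=float32), np.float32(7.7322793), 43, np.float64(5.8491748738297675e-06))
left T z=.018 (array([0.5975573 , 0.07925634], dtype=float32), np.float32(8.126935), 27, np.float64(0.001036215929205212))
sawnS raw [(240, np.float64(274.5)), (246, np.float64(268.5)), (252, np.float64(262.5)), (258, np.float64(256.5)), (264, np.float64(250.5)), (270, np.float64(244.5)), (276, np.float64(243.5)), (282, np.float64(246.5)), (288, np.float64(250.5)), (294, np.float64(254.5)), (300, np.float64(259.5)), (306, np.float64(263.5)), (312, np.float64(268.5)), (318, np.float64(272.5)), (324, np.float64(276.5))]
block [0.46065281 0.27662077] 121.8109188230206
block [0.46516435 0.27831023] 121.75407934779312
headfront 2873 c [ 0.5503 -0.0354] s [0.1496 0.0497] a 9.03 z [0.2355 0.2383 0.2405]
arm [0.64983482 0.06264221 0.24460728] [0.63193348 0.0119274  0.20028706] [0.66836194 0.11325267 0.25431162]
col [0.64038482 0.11470218 0.25049658] [0.62702109 0.09231833 0.20028706] [0.65968006 0.13611727 0.25521857]
```

```bash
cat > g.py <<'E'
from h import *
from scipy.spatial.transform import Rotation as Ro
SY=np.radians(98.1); ex=np.array([np.cos(SY),np.sin(SY),0]); ey=np.array([-np.sin(SY),np.cos(SY),0])
def W(a,b,z): return a*ex+b*ey+[0,0,z]          # slab-aligned coords -> world
def ori(phi,e,s=1):                             # heading phi, e below horizontal (deg), closing horizontal
    p,q=np.radians([phi,e]); z=np.array([np.cos(q)*np.cos(p),np.cos(q)*np.sin(p),-np.sin(q)])
    y=s*np.array([-np.sin(p),np.cos(p),0]); return Ro.from_matrix(np.c_[np.cross(y,z),y,z])
def quat(R): return np.roll(R.as_quat(),1)
def tcp(g,R): return np.asarray(g)+.011*R.as_matrix()[:,2]
JAR=np.array([.5537,-.0281,.05]); PAD=np.array([.4834,-.2857,.0]);
E
python3 - <<'E'
from g import *
for e in (30,35,40,45,50):
  for s in(1,-1):
    for phi in (-10,8,20): 
        R=ori(phi,e,s); z=R.as_matrix()[:,2]
        q=[inverse_kinematics(tcp(JAR+d,R),quat(R)) for d in (0,-.15*z,np.array([0,0,.03]))]
        print("jar",e,s,phi,[None if a is None else np.round(a,2) for a in q])
    for phi in(-30,-45,-60,-75):
        R=ori(phi,e,s); z=R.as_matrix()[:,2]
        q=[inverse_kinematics(tcp(PAD+[0,0,.056]+d,R),quat(R)) for d in (0,-.1*z,np.array([0,0,.1]))]
        print("pad",e,s,phi,[a is not None for a in q], None if q[0] is None else np.round(q[0],2))
E
```

```text
jar 30 1 -10 [None, None, None]
jar 30 1 8 [None, None, None]
jar 30 1 20 [None, None, None]
pad 30 1 -30 [False, False, False] None
pad 30 1 -45 [False, False, True] None
pad 30 1 -60 [True, True, True] [-0.21 -0.43  2.33 -1.16  0.78 -0.05]
pad 30 1 -75 [True, True, True] [-0.11 -0.19  2.15 -1.17  1.07  0.19]
jar 30 -1 -10 [None, None, None]
jar 30 -1 8 [None, None, None]
jar 30 -1 20 [array([-0.53, -0.55,  2.42,  1.13,  0.82,  0.06]), None, array([-0.53, -0.61,  2.4 ,  1.07,  0.86,  0.16])]
pad 30 -1 -30 [False, False, False] None
pad 30 -1 -45 [False, False, True] None
pad 30 -1 -60 [False, False, False] None
pad 30 -1 -75 [False, False, False] None
jar 35 1 -10 [None, None, array([-0.05, -0.77,  2.45, -0.2 ,  0.52, -1.32])]
jar 35 1 8 [array([-0.34, -0.69,  2.46,  0.74,  0.6 , -2.5 ]), None, array([-0.34, -0.74,  2.43,  0.67,  0.66, -2.42])]
jar 35 1 20 [None, None, None]
pad 35 1 -30 [True, False, True] [-0.66 -0.71  2.46  0.26  0.45 -1.88]
pad 35 1 -45 [True, False, True] [-0.42 -0.63  2.42 -0.63  0.52 -0.79]
pad 35 1 -60 [True, True, True] [-0.24 -0.44  2.29 -0.98  0.79 -0.22]
[... 3685 characters left out ...]
.26 -0.25  2.03 -0.68  1.08 -0.28]
jar 50 -1 -10 [array([-0.07, -0.56,  2.26, -0.1 ,  0.74,  1.72]), None, array([-0.07, -0.59,  2.23, -0.09,  0.81,  1.71])]
jar 50 -1 8 [array([-0.26, -0.55,  2.25,  0.36,  0.81,  1.  ]), None, array([-0.26, -0.58,  2.22,  0.34,  0.87,  1.03])]
jar 50 -1 20 [array([-0.37, -0.47,  2.2 ,  0.56,  0.92,  0.62]), array([-0.58, -0.82,  2.21,  0.56,  1.33,  0.62]), array([-0.37, -0.5 ,  2.17,  0.53,  0.98,  0.66])]
pad 50 -1 -30 [True, False, True] [-0.64 -0.55  2.25  0.11  0.75  1.41]
pad 50 -1 -45 [True, True, True] [-0.48 -0.51  2.22 -0.28  0.78  2.01]
pad 50 -1 -60 [True, True, True] [-0.35 -0.4   2.14 -0.55  0.9   2.5 ]
pad 50 -1 -75 [False, False, False] None
```

```bash
cat >> g.py <<'E'
RJ=ori(-60,45,1); QJ=quat(RJ); hd=np.array([.5,-.866,0])
JW=[np.array(p) for p in ([.42,.10,.32],[.494,.076,.10])]
E
python3 - <<'E'
from g import *
G=JAR+[0,0,.002]
for p in [[.36,.25,.30],[.42,.10,.32],G-.12*hd+[0,0,.05],G-.12*hd,G,G+[0,0,.03],[.42,-.10,.32],[.44,-.2857,.32],PAD+[0,0,.12],PAD+[0,0,.058],PAD+[0,0,.058]-.1*RJ.as_matrix()[:,2]]:
    q=inverse_kinematics(tcp(p,RJ),QJ); print(np.round(p,3),None if q is None else np.round(q,2))
# ruler poses: lean 15 deg -> e=75, heading along -ruler axis
for nm,yaw,p in(("pick",121.8,[.444,.307,.033]),("place",98.1,W(-.05,-.532,.033)),("final",98.1,W(-.05,-.547,.033))):
    for s in(1,-1):
        R=ori(yaw-180,75,s); q=inverse_kinematics(tcp(p,R),quat(R)); print(nm,s,np.round(p,3),None if q is None else np.round(q,2))
# push: heading 8.1, two fingertips on block
for e in(40,50,60,70,80):
  for b in(-.547+.008,-.52,-.50,-.48):
    R=ori(8.1,e,1); q=inverse_kinematics(W(-.086,b,.04)-.008*R.as_matrix()[:,2],quat(R)); print("push",e,b,None if q is None else np.round(q,2))
E
```

```text
[0.36 0.25 0.3 ] [ 1.01 -0.15  1.53 -0.78  2.04  0.22]
[0.42 0.1  0.32] [ 0.7  -0.38  1.69 -0.82  1.88 -0.06]
[0.494 0.076 0.102] [ 0.56 -0.18  1.92 -0.79  1.48  0.15]
[0.494 0.076 0.052] [ 0.56 -0.12  1.96 -0.8   1.41  0.22]
[ 0.554 -0.028  0.052] [ 0.31 -0.12  1.96 -0.82  1.23  0.04]
[ 0.554 -0.028  0.082] [ 0.31 -0.15  1.93 -0.81  1.27 -0.  ]
[ 0.42 -0.1   0.32] [ 0.22 -0.69  1.9  -0.74  1.63 -0.47]
[ 0.44  -0.286  0.32 ] [-0.35 -0.65  1.87 -0.49  1.3  -0.9 ]
[ 0.483 -0.286  0.12 ] [-0.31 -0.49  2.13 -0.61  0.97 -0.62]
[ 0.483 -0.286  0.058] [-0.31 -0.43  2.2  -0.68  0.86 -0.52]
[ 0.448 -0.224  0.129] [-0.17 -0.66  2.22 -0.65  1.11 -0.54]
pick 1 [0.444 0.307 0.033] [ 0.7   0.03  1.69 -0.26  1.47  0.18]
pick -1 [0.444 0.307 0.033] None
place 1 [0.534 0.025 0.033] [ 0.14 -0.02  1.73 -0.26  1.43  0.04]
place -1 [0.534 0.025 0.033] None
final 1 [0.549 0.028 0.033] [ 0.14  0.02  1.69 -0.26  1.43  0.04]
final -1 [0.549 0.028 0.033] None
push 40 -0.539 [-0.29 -0.78  2.46  0.51  0.7  -2.26]
push 40 -0.52 None
push 40 -0.5 None
push 40 -0.48 None
push 50 -0.539 [-0.23 -0.64  2.3   0.32  0.84 -2.08]
push 50 -0.52 [-0.25 -0.72  2.35  0.33  0.88 -2.09]
push 50 -0.5 [-0.28 -0.81  2.4   0.33  0.93 -2.11]
push 50 -0.48 None
push 60 -0.539 [-0.18 -0.49  2.15  0.19  0.99 -1.96]
push 60 -0.52 [-0.2  -0.56  2.19  0.2   1.02 -1.97]
push 60 -0.5 [-0.22 -0.63  2.24  0.2   1.05 -1.99]
push 60 -0.48 [-0.24 -0.71  2.28  0.21  1.09 -2.01]
push 70 -0.539 [-0.14 -0.33  1.98  0.1   1.16 -1.88]
push 70 -0.52 [-0.15 -0.39  2.03  0.11  1.17 -1.89]
push 70 -0.5 [-0.17 -0.46  2.08  0.11  1.19 -1.9 ]
push 70 -0.48 [-0.18 -0.52  2.12  0.12  1.22 -1.92]
push 80 -0.539 [-0.11 -0.17  1.82  0.04  1.32 -1.83]
push 80 -0.52 [-0.12 -0.23  1.87  0.05  1.33 -1.84]
push 80 -0.5 [-0.13 -0.29  1.92  0.05  1.34 -1.85]
push 80 -0.48 [-0.14 -0.35  1.97  0.05  1.36 -1.86]
```

Run:
```python
from g import *
G=JAR+[0,0,.002]; L=lambda p,v: move_l(tcp(p,RJ),v)
gripper_open()
move_to(tcp([.36,.25,.30],RJ),QJ); L([.42,.12,.25],.25); L(G-.12*hd+[0,0,.03],.2); L(G-.12*hd,.1); L(G,.08)
s=state(); print(s["time"],s["ee_pos"],tcp(G,RJ),s["ft_force"])
close(); hold(.2); s=state(); print(s["time"],s["finger_gap"],s["finger_force"],s["ft_force"])
for n in("scene","top"): cv2.imwrite(f"pics/{n}1.png",get_image(n)["frame"])
```

```text
5.6917 [ 0.55753381 -0.03445566  0.04417678] [ 0.55758909 -0.0348361   0.04422183] [ 0.68170272 -0.14969289  0.60555719]
6.625 0.04495432838446506 30.00090945395641 [-1.00561114 -0.31179905  1.07290075]
```

View pics/scene1.png

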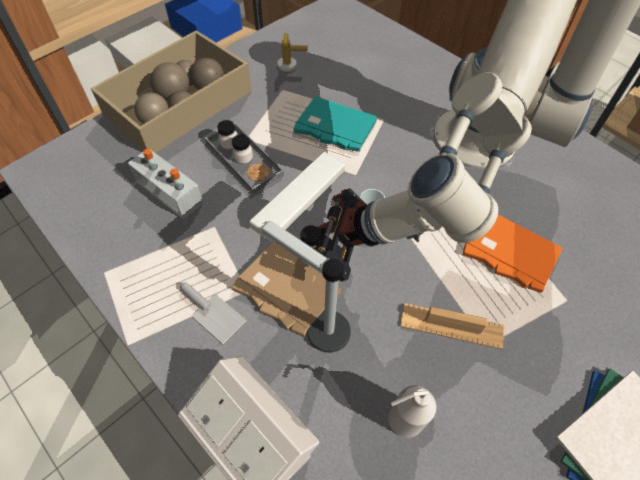

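The jar is gripped (gap 45 mm) at about (311,240), with the lamp untouched. Now I'll carry it out from under the lamp and over to the pad.

Run:
```python
from g import *
G=JAR+[0,0,.002]; L=lambda p,v: move_l(tcp(p,RJ),v)
L(G+[0,0,.025],.06); s=state(); print("lift",s["finger_gap"],s["ft_force"])
L(G-.12*hd+[0,0,.03],.12); L([.42,.10,.32],.2); L([.42,-.12,.32],.25); L([.45,-.2857,.32],.22); L(PAD+[0,0,.12],.18); L(PAD+[0,0,.066],.06)
f0=state()["ft_force"]; z=.066
while z>.050:
    z-=.001; L(PAD+[0,0,z],.02); s=state(); d=s["ft_force"]-f0
    if d[2]>2.5: break
print(s["time"],z,d,s["ee_pos"],tcp(PAD+[0,0,z],RJ),s["finger_gap"])
im=get_image("top"); cv2.imwrite("pics/top2.png",im["frame"][200:350,380:580].repeat(3,0).repeat(3,1))
```

```text
lift 0.04557813505502361 [-0.29513376  0.12436391 -1.65403727]
16.3667 0.056999999999999995 [-2.21286433 -0.23189077  5.35052961] [ 0.48766648 -0.29273717  0.05021104] [ 0.48728909 -0.2924361   0.04922183] 0.04497255896341856
```

View pics/top2.png

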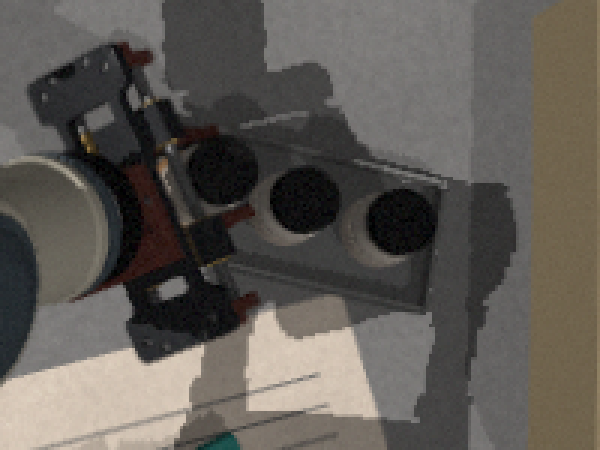

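The jar stands on the pad, in line with the short jars: lid at about (222,170) in the crop. Releasing, then picking the ruler.

```bash
cat >> g.py <<'E'
RC=np.array([.4625,.2780,0]); AX=121.8; ra=np.array([np.cos(np.radians(AX)),np.sin(np.radians(AX)),0])
RP=ori(AX-180,75,1); RF=ori(98.1-180,75,1)
E
python3 - <<'E'
from g import *
gripper_open(); hold(.2)
L=lambda p,v,R=RJ: move_l(tcp(p,R),v)
back=PAD+[0,0,.057]-.1*RJ.as_matrix()[:,2]; L(back,.1); L([.42,-.20,.32],.2); L([.40,.10,.32],.25)
im=get_image("top"); C=cloud(im); 
m=np.zeros((480,640),bool); m[225:300,415:475]=1; m&=(C[...,2]>.08)&(C[...,2]<.11); P=C[m]; print("lid",P.mean(0),m.sum(), "A", )
G=RC+.036*ra+[0,0,.033]
move_to(tcp(G+[0,0,.15],RP),quat(RP)); L(G+[0,0,.05],.2,RP); L(G,.08,RP); print(state()["ft_force"])
close(); hold(.2); s=state(); print(s["time"],s["finger_gap"],s["finger_force"],s["ft_force"],s["ee_pos"]-tcp(G,RP))
for n in("top",): 
  f=get_image(n)["frame"]; cv2.imwrite("pics/top3.png",f)
E
```

```text
lid [ 0.48190998 -0.28464154  0.09470411] 436 A
[-0.41060715 -0.17222297 -0.06299799]
24.825 0.015609716814800877 29.983593821525574 [ 0.85924451 -0.59504417 -0.11467599] [-1.17390106e-06  3.46611666e-05 -1.69457924e-05]
```

View pics/top3.png

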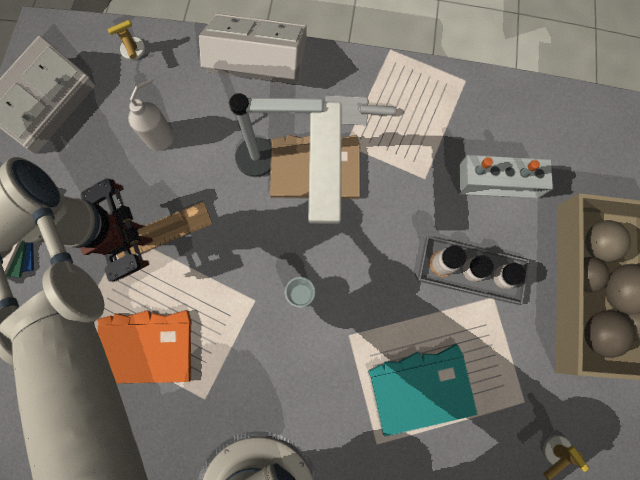

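```bash
python3 - <<'E'
from g import *
G=RC+.036*ra+[0,0,.033]
move_l(tcp(G+[0,0,.05],RP),.1); s=state(); print(s["finger_gap"],s["ft_force"])
F=W(-.050,-.530,.033)
move_l(tcp(W(-.0,-.50,.085),RF),.12,quat(RF)); move_l(tcp(F+[0,0,.03],RF),.1); move_l(tcp(F+[0,0,.006],RF),.05)
f0=state()["ft_force"]; z=.006
while z>-.004:
    z-=.001; move_l(tcp(F+[0,0,z],RF),.02); s=state(); d=s["ft_force"]-f0
    if d[2]>2.5: break
print(z,d,s["time"],s["finger_gap"])
gripper_open(); hold(.1); R=RF.as_matrix()
move_l(tcp(F+[0,0,z]-.09*R[:,2],RF),.1); move_l(tcp(W(.05,-.42,.2),RF),.2); 
for n in("top","scene"):
    im=get_image(n); np.save(n+"4.npy",im,allow_pickle=True)
    c=im["frame"][110:260,200:400] if n=="top" else im["frame"][190:340,220:420]
    cv2.imwrite(f"pics/{n}4.png",c.repeat(3,0).repeat(3,1))
print(state()["time"])
E
python3 -c "
import cv2,numpy as np;cv2.imwrite('pics/both4.png',cv2.resize(np.vstack([cv2.imread('pics/top4.png')[:300*3//2],cv2.imread('pics/scene4.png')]),None,fx=.66,fy=.66))"
```

```text
0.01563322135276186 [-0.66157223  0.63662379 -1.69076806]
-0.001 [-3.94273943  0.28738291  7.9949544 ] 30.8667 0.015934481293840536
34.225
```

View pics/both4.png

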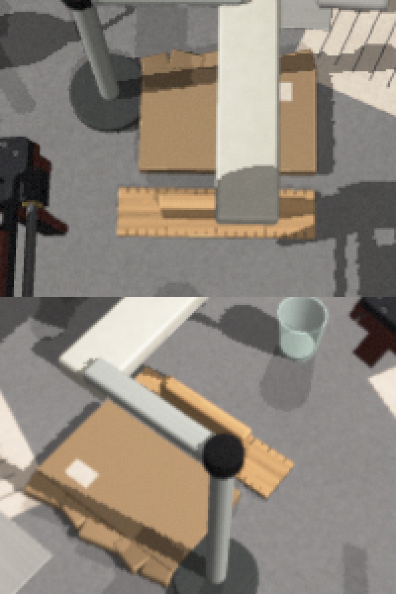

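The ruler lies parallel to the slab with a small gap, and its right end is near the slab's right end (both at about column 316 in the crop). I'll measure both.

```bash
cat > m4.py <<'E'
from g import *
import sys
def meas(n):
    T=np.load(f"top{n}.npy",allow_pickle=True).item()
    h=cv2.cvtColor(T["frame"],cv2.COLOR_BGR2HSV); b=(h[...,0]>5)&(h[...,0]<28)&(h[...,1]>70)
    E=np.c_[ex[:2],ey[:2]]
    def q(p,z): return onplane(T,p,z)[:,:2]@E
    r0=204
    hi=[(340+np.nonzero(b[v,340:375])[0].max()+.5,v) for v in range(198,228) if b[v,340:375].any()]
    A=q(hi,.006); print("ruler right ex by ey:",[tuple(np.round(a,4)) for a in A[::2]])
    S=q([(340+np.nonzero(b[v,340:372])[0].max()+.5,v) for v in range(150,188)],.018); print("slab right ex",np.median(S[:,0]),S[:,0].std())
    le=[(240+np.nonzero(b[v,240:300])[0].min()-.5,v) for v in range(208,226)]; B=q(le,.006); print("ruler left ex",np.median(B[:,0]),B[:,0].std())
    lo=[(u,210+np.nonzero(b[210:245,u])[0].max()+.5) for u in list(range(264,304))+list(range(343,356)) if b[210:245,u].any()]; D=q(lo,.0)
    k=np.polyfit(D[:,0],D[:,1],1); print("ruler near edge ey at -.086",np.polyval(k,-.086),"slope deg",np.degrees(k[0]),(D[:,1]-np.polyval(k,D[:,0])).std())
    print("col profile",[ (u,"".join("#" if x else "." for x in b[185:235,u])) for u in (275,295,350)])
if __name__=="__main__": meas(sys.argv[1])
E
python3 m4.py 4
```

```text
ruler right ex by ey: [(np.float64(-0.1769), np.float64(-0.5693)), (np.float64(-0.185), np.float64(-0.5506)), (np.float64(-0.1849), np.float64(-0.5464)), (np.float64(-0.1849), np.float64(-0.5423)), (np.float64(-0.1849), np.float64(-0.5381)), (np.float64(-0.1849), np.float64(-0.534)), (np.float64(-0.1849), np.float64(-0.5298)), (np.float64(-0.1848), np.float64(-0.5257)), (np.float64(-0.1848), np.float64(-0.5216)), (np.float64(-0.1848), np.float64(-0.5175)), (np.float64(-0.1848), np.float64(-0.5133)), (np.float64(-0.1848), np.float64(-0.5092))]
slab right ex -0.18635881995576825 0.00015052785358519685
ruler left ex 0.015395710014445386 0.0005919925201349472
ruler near edge ey at -.086 -0.5039783487894212 slope deg -0.10122397535803829 0.0007843726040044193
col profile [(275, '############........########################......'), (295, '############........#########################.....'), (350, '#############........########################.....')]
```

```bash
cat > sub.py <<'E'
from g import *
import sys
E2=np.c_[ex[:2],ey[:2]]
def sub(n):
    T=np.load(f"top{n}.npy",allow_pickle=True).item(); f=T["frame"].astype(float); ch=f[...,2]-f[...,0]  # R-B: brown vs grey
    def col(vs,u0,u1,z):   # half-level crossing across columns
        out=[]
        for v in vs:
            p=ch[v,u0:u1]; a,b=np.median(p[:4]),np.median(p[-4:]); s=(p-a)/(b-a); i=np.argmax(s>.5)
            if abs(b-a)<15 or i==0: continue
            out.append((u0+i-1+(.5-s[i-1])/(s[i]-s[i-1]),v))
        return onplane(T,out,z)[:,:2]@E2
    for nm,vs,u0,u1,z in(("slab R",range(150,188),352,368,.018),("slab L",range(170,190),262,278,.018),("ruler R",range(212,224),352,368,.006),("ruler L",range(210,226),251,267,.006)):
        P=col(vs,u0,u1,z); print(nm,np.round([np.median(P[:,0]),P[:,0].std()],4),len(P),np.round(np.polyfit(P[:,1],P[:,0],1)[0],3))
if __name__=="__main__": sub(sys.argv[1])
E
python3 sub.py 4; sed -i 's/pass//' sub.py; python3 sub.py 0 2>/dev/null | head -2
```

```text
slab R [-0.1858  0.0002] 38 -0.001
slab L [-0.0057  0.0003] 20 -0.015
ruler R [-0.1847  0.0002] 12 0.019
ruler L [0.015  0.0001] 16 0.007
slab R [-1.858e-01  1.000e-04] 38 -0.001
slab L [-0.0058  0.0003] 20 -0.013
```

The ruler is 1.0 mm too far left and about 16 mm short of the slab. I'll regrip it with a smaller lean, entering from the left below lamp height. Then I'll slide it to the sawn side under force control, which keeps the gripper body clear of the column and lamp arm.

```bash
cat > p5.py <<'E'
from g import *
R=ori(98.1-180,80,1); Q=quat(R); L=lambda a,b,z,v: move_l(tcp(W(a,b,z),R),v)
z=.033
move_l(tcp(W(.03,-.45,.15),R),.15,Q); L(.01,-.529,.10,.15); L(.01,-.529,z,.1); L(-.055,-.529,z,.06)
print(state()["ft_force"],inverse_kinematics(tcp(W(-.056,-.552,z),R),Q) is not None)
close(); hold(.2); L(-.0560,-.530,z+.0005,.02); hold(.1); f0=state()["ft_force"]; b=-.530
while b>-.554:
    b-=.001; L(-.0560,b,z+.0005,.02); s=state(); F=(s["ft_force"]-f0)@ey
    if b<-.541: print(round(b,4),round(F,2))
    if F>9: break
print(s["time"],b,s["ft_force"]-f0,s["finger_gap"],s["ee_pos"]@ex,s["ee_pos"]@ey)
E
python3 p5.py
```

```text
[-2.16612396  7.64073326 13.27550721] True
-0.542 -0.43
-0.543 -0.9
-0.544 -0.8
-0.545 -1.07
-0.546 0.27
-0.547 4.53
-0.548 8.9
-0.549 11.78
44.0167 -0.549 [-11.85408612  -0.30826086   7.23161347] 0.015658302122978383 -0.05795147086357653 -0.5464358119117197
```

The force on entry, 13 N upward, means the open far finger touched the slab's 18 mm top because the tips were too low. I'll check the ruler end, then back off, regrip higher with tips above the slab, and repeat the slide.

```bash
python3 - <<'E'
from g import *
im=get_image("top"); np.save("top5.npy",im,allow_pickle=True); print(state()["time"])
cv2.imwrite("pics/top5.png",im["frame"][110:260,200:400].repeat(3,0).repeat(3,1))
E
sed -i 's/("ruler R",range(212,224)/("ruler R",range(203,217)/; s/("ruler L",range(210,226)/("ruler L",range(203,217)/' sub.py; python3 sub.py 5
```

```text
44.0667
slab R [-0.1853  0.0002] 38 0.001
slab L [0.0061 0.002 ] 3 -0.52
ruler R [-1.861e-01  1.000e-04] 14 0.011
ruler L [0.0159 0.0036] 13 -0.36sub.py:9: RuntimeWarning: divide by zero encountered in divide
  p=ch[v,u0:u1]; a,b=np.median(p[:4]),np.median(p[-4:]); s=(p-a)/(b-a); i=np.argmax(s>.5)
```

View pics/top5.png

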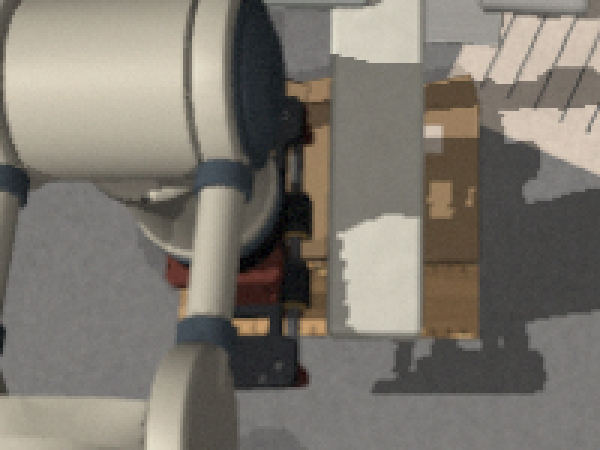

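The ruler is flush on the right, with its right end at -0.1861 against the slab's -0.1858. Now the higher regrip, then repeat.

```bash
cat > p6.py <<'E'
from g import *
R=ori(98.1-180,80,1); Q=quat(R); L=lambda a,b,z,v: move_l(tcp(W(a,b,z),R),v)
a=-.0559
L(a,-.510,.0335,.06); gripper_open(); L(a,-.510,.044,.06); print(state()["ft_force"],state()["time"])
close(); hold(.1); L(a,-.542,.0442,.05); f0=state()["ft_force"]; b=-.542
while b>-.554:
    b-=.001; L(a,b,.0442,.02); s=state(); F=(s["ft_force"]-f0)@ey
    print(round(b,4),round(F,2))
    if F>9: break
print(s["time"],s["ft_force"]-f0,s["finger_gap"])
L(a,b+.0015,.0442,.02)   # unload before opening
print((state()["ft_force"]-f0)@ey)
gripper_open(); print(state()["ft_force"],state()["time"])
L(.02,b+.012,.075,.1); L(.04,-.48,.13,.15); move_l(tcp(W(.12,-.36,.25),R),.25)
print(state()["time"])
for n in("top","scene"):
    im=get_image(n); np.save(n+"6.npy",im,allow_pickle=True)
    c=im["frame"][110:260,200:400] if n=="top" else im["frame"][190:340,220:420]
    cv2.imwrite(f"pics/{n}6.png",c.repeat(2,0).repeat(2,1))
cv2.imwrite("pics/both6.png",np.vstack([cv2.imread("pics/top6.png")[:290],cv2.imread("pics/scene6.png")]))
E
python3 p6.py; python3 sub.py 6
```

```text
[-0.03115586  0.81002503 -0.27963345] 46.3667
-0.543 0.44
-0.544 -0.04
-0.545 -0.24
-0.546 0.26
-0.547 4.53
-0.548 7.66
-0.549 12.72
50.1083 [-12.74694627  -0.68607011   6.33515686] 0.01596264637192339
7.184333306636664
[-0.21749768  0.79911951 -0.96248524] 51.5417
54.1083
slab R [-1.858e-01  1.000e-04] 38 -0.001
slab L [-0.0057  0.0003] 20 -0.011
ruler R [-1.865e-01  1.000e-04] 14 0.007
ruler L [0.0141 0.0001] 14 0.006
```

View pics/both6.png

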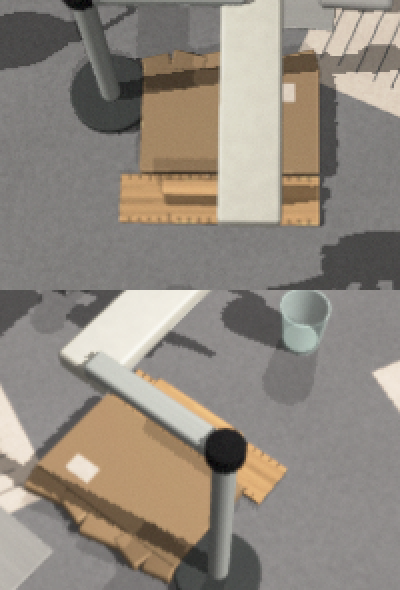

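The ruler is against the sawn side with its right end about 0.4 mm from level. One numeric check of the gap and parallelism, and of the bystanders, before handing in.

Run:
```python
from g import *
I={n:np.load(f"top{n}.npy",allow_pickle=True).item() for n in(0,6)}
f=I[6]["frame"].astype(float); ch=f[...,2]-f[...,0]; E2=np.c_[ex[:2],ey[:2]]
pts=[]
for u in list(range(264,305))+list(range(344,357)):
    p=ch[214:234,u]; a,b=p[-4:].mean(),p[:4].mean(); i=np.nonzero(p>(a+b)/2)[0].max(); 
    if i<19: pts.append((u,214+i+(p[i]-(a+b)/2)/(p[i]-p[i+1])))
P=onplane(I[6],pts,0)[:,:2]@E2; k=np.polyfit(P[:,0],P[:,1],1); print("near edge at slab R, L:",np.polyval(k,[-.186,-.006]),"expected",-.5721+.05)
C=cloud(I[6])
for n,b,z0,z1 in(("tall",(415,475,225,300),.08,.11),("A",(463,495,250,285),.053,.07),("B",(495,527,258,292),.053,.07),("beaker",(280,320,272,312),.05,.07)):
    m=np.zeros((480,640),bool); m[b[2]:b[3],b[0]:b[1]]=1; m&=(C[...,2]>z0)&(C[...,2]<z1); print(n,np.round(cv2.minAreaRect(C[m][:,:2].astype(np.float32))[0],4))
```

```text
near edge at slab R, L: [-0.52033206 -0.5206775 ] expected -0.5221
tall [ 0.4829 -0.2854]
A [ 0.4795 -0.3476]
B [ 0.4732 -0.4098]
beaker [ 0.3807 -0.0192]
```

```bash
python3 -c "
from bench import *
print(job_done(), state()['time'])"
```

```text
the job is handed in; nothing more can be done
the job is handed in; nothing more can be done
```

I handed the job in at about 54 s: the tall jar stands upright on the cork pad, and the ruler lies flush along the sawn side with its right end about 0.5 mm from the slab's; the only unplanned contact was an open fingertip touching the slab at about 13 N.

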